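Raise the turntable guard's sash to its clip

ROBOT

A 6-joint arm with a two-finger parallel gripper is mounted at the origin on the work surface. World frame = base frame: x ahead of the robot, y to its left, z up, the work surface at z = 0. Lengths are in mm, angles in degrees, forces in N, time in s.
With the tool pointing down it reaches from about 350 to 850 mm from the base axis. Payload 8.1 kg.
Tool frame: the origin (TCP) lies midway between the tips of the shut fingers; the grasp point (between the pads) lies 19 mm behind it; z points along the fingers, y is the line along which they close (so a half turn about z gives the same grasp; the last joint's range is limited). The gripper opens to 85 mm and grips with 20 to 120 N. Pads are 22 mm wide; open, the fingers measure 114 mm over their backs; the gripper's body (76 mm by 85 mm) begins 54 mm behind the grasp point. The pads swing forward as they close: fully open they stand 13 mm farther back than shut.
Start: joints at [68.216, 7.471, 85.268, -0, 87.261, -4.893], TCP at [174.307, 574.127, 231.292] pointing down, gripper open.
Joint ranges: [-169.43, 169.43], [-51.17, 129.36], [1.28, 143.12], [-76.62, 256.62], [0, 156.53], [-152.29, 152.29]. Speed limits (degrees/s): [136.94, 136.94, 159.86, 180, 180, 180].

INTERFACE

Orientations are given as [roll, pitch, yaw] about the fixed x, y, z axes, in that order (R = Rz(yaw) Ry(pitch) Rx(roll)).
In Python, from bench import sense, snapshot, order, finder gives the robot as it stands.
- The arm moves only by the tool send_rows, never from a script. Its argument "steps" is a list of rows, each a list of 2 entries, a list of its own where there are three numbers: the shift along the world's x, y, z in units of 30 mm (1.0 is 30 mm), then the turn, a rotation vector about the world's x, y, z in rad. In form: [[[dx, dy, dz], [wx, wy, wz]], ...]. A call has 1 to 10 rows; each row is the pose to reach, as a shift and turn from the pose commanded when the call began; what a row does not reach only later rows make up. A row lasts 1/8 s, in which the tool goes at most 62.5 mm and 10.7 degrees, less where a joint would pass 70% of its speed; a pose out of reach is approached as far as the arm can. A call with a gripper value outside its range is refused whole. "fingers" is the closure, from 0 (fully open) to 1 (shut), set as the call begins (left out, the last holds). The fingers move at their own pace and stop on an object; "squeeze" is the grip in N (left out, the last holds). Time passes only in rows, so rows that repeat a pose let the fingers close. It gives the time, the measured TCP pose, the force, the opening and the grip force at its end, in the units of the state.
- sense(): the state, without advancing time (a new reading comes with each control period).
- snapshot(name): name is "scene" or "top"; returns a dict with "img" (400x640x3 uint8, red, green, blue), "K" (3x3 intrinsics, pixels), "k1" (the pictures are not rectified: a ray, as slopes to the right and down, at radius r is drawn at 1 + k1 r^2 times it, then the intrinsics apply), "pose" (4x4, takes a point from camera to world coordinates). Camera axes: x right, y up, looking along -z (the intrinsics and any distortion apply to the point x, -y, -z); pixel columns grow to the right and rows downward; lengths in mm; the calibration is good to about 2 mm. A picture is of the moment at which its call begins. There is no depth.
- order.hand_in(): hands the job in; it is judged then, once.
Trained networks look in the newest picture that a camera, given by its name, has taken for a name from the list of things; names that differ only in an ending like _2 or _b are one class to them, and where a whole thing is asked for, a point or a joint stands for the part that bears it (a point fixed in the world has none). Each returns a list of dicts, best first, with "confidence" (0 to 1); they miss things now and then, are a little off and sometimes report something else, mostly with a low value. They report only what shows in the picture. A call takes as long as a camera call.
- finder.find_in(label, camera): "box" ([left, top, width, height] as shares, 0 to 1, of the picture: columns of its width, rows of its height, round what is visible of it).
- finder.trace(label, camera): "mask" (400x640 bool, what is visible of it) and "box" ([left, top, width, height] as shares, 0 to 1, of the picture: columns of its width, rows of its height, round what is visible of it).
- finder.pinpoint(label, camera): "at" ([column, row] as shares, 0 to 1, of the picture: columns of its width, rows of its height: a listed point, or the origin of a listed thing).
The state is a dict: "time": time; "joint_pos": joint angles; "qd": joint speeds; "joint_efforts": joint torques, N m; "tool_pos": TCP position; "tcp_rot": TCP orientation; "ft_force": force on the tool from outside, world axes, zero at the start; "wrist_torque": the same for the moment, N m; "finger_gap": finger opening in mm; "grip_force": force on a finger pad.
Only numpy, scipy, OpenCV 4.12 (cv2) and the standard library are available. Lean on these libraries where they do the work, as an engineer would, in place of code of your own. Each camera call takes 0.05 s, during which the arm holds its last target. There are 200 camera calls.

TASK

Two spark guards stand side by side on the welding bench, each with a clear counterbalanced sash in front. Raise the sash of the guard that has the round turntable in it until the lip along its bottom edge is level with the pointer of the clip on that guard's upright, and leave it standing there. Leave the sash of the guard with the vice as it is.

Things in the scene. Friction and masses are not known exactly. Their poses are not given: they have to be found in the camera images.
- turn_lip (a point): Lip of the sash to raise (guard with the round steel turntable, 140 mm across; left or right). Level aluminium ledge on the sash's bottom edge, 216 mm wide, 10 thick, standing out 42 towards the robot, free below to the table. Point: middle of its front edge, at half thickness (underside 5 mm lower). x: level, into the guard; y: along the lip, left; z up. The base box's front lies 53 mm behind it.
- turn_clip: Height mark of the same guard: brass clip 34 x 34 x 30 mm high, fixed round its left upright (seen from the robot), with a flat pointer blade 28 mm wide, 8 thick, standing out 50 mm towards the robot. Origin: the clip's middle, at the blade's mid-height, 250 to 310 mm above the table. The middle of the lip's thickness belongs at this height.
- turn_sash (a joint): Travel of the same sash (180 mm high, clear, aluminium frame) straight up between uprights 245 mm apart, 530 high, in m: 0 is right down (lip point 150 mm above the table), 0.19 the top stop; starts at 0 to 0.03. Counterbalanced: about 4 N of friction, stays where it is left; the lip can be pushed up from below.
- vice_lip (a point): The same point on the lip of the other guard's sash: the guard with a small blue vice on its base box, otherwise of the same build, with a clip of its own. Not to be moved. Both base boxes are 270 mm wide, 180 deep and 140 high, behind the sash.

How it is judged (in metres and radians):
At the end, for the whole second after the job is handed in: The turntable guard's sash stands still with the middle of its lip within 15 mm of the height of the pointer of that guard's clip, and the vice guard's sash is within 15 mm of where it was (z of turn_lip in the frame of turn_clip between -0.015 and 0.015 m and velocity of joint turn_sash between -0.01 and 0.01 m/s and distance of vice_lip from where it was at the start of the episode below 0.015 m); the robot touches nothing.
It fails at once if the vice guard's sash is moved by more than 15 mm (distance of vice_lip from where it was at the start of the episode above 0.015 m).
It also fails if it takes over 38 s, if anything falls off the work surface, if the arm or the gripper's body presses on something with over 40 N, if the wrist force passes 120 N, or if a joint passes its speed limit or range.

## Working session

There is one attempt and no reset: what is moved stays moved. The work goes in short steps, Python scripts to look and compute and a tool call to move; the robot and the scene stay as the last step left them, time stands still between calls to the robot, and variables do not carry over. Pictures are saved under pics/ and viewed, at most 10 in all, crops included, and the job is handed in when it is done.

Besides the shell and the picture viewer there is one more tool, called as name(argument=value, ...) on one line, values as JSON. send_rows: Moves the arm, as the interface text tells. Its arguments: {"type":"object","properties":{"steps":{"type":"array"},"fingers":{"type":"number"},"squeeze":{"type":"number"}},"required":["steps"]}

```bash
mkdir -p pics
cat > h.py <<'E'
import numpy as np, cv2
from bench import sense, snapshot, order, finder
def ray(s,uv):
    K=s["K"];k1=s["k1"]
    d=cv2.undistortPoints(np.array([[uv]],float),np.array(K,float),np.array([k1,0,0,0.])).ravel()
    P=np.array(s["pose"]);return P[:3,3],P[:3,:3]@np.array([d[0],-d[1],-1.])
def tri(rs):
    A=0;b=0
    for o,d in rs:
        d=d/np.linalg.norm(d);M=np.eye(3)-np.outer(d,d);A=A+M;b=b+M@o
    x=np.linalg.solve(A,b)
    return x,[np.linalg.norm((np.eye(3)-np.outer(d,d)/(d@d))@(x-o)) for o,d in rs]
def proj(s,X):
    P=np.array(s["pose"]);c=P[:3,:3].T@(np.array(X,float)-P[:3,3]);a=np.array([c[0]/-c[2],-c[1]/-c[2]])
    a=a*(1+s["k1"]*(a@a));K=np.array(s["K"]);return K[:2,:2]@a+K[:2,2]
E
python3 - <<'E'
from h import *
np.set_printoptions(precision=1,suppress=True)
S={}
for c in("scene","top"):
    s=S[c]=snapshot(c);cv2.imwrite(f"pics/{c}0.png",s["img"][:,:,::-1]);print(c,np.array(s["pose"]),s["K"],s["k1"])
    for l in("turn_lip","turn_clip","vice_lip"):
        print(l,[(np.array(r["at"])*[640,400],round(r["confidence"],2)) for r in finder.pinpoint(l,c)])
print(sense())
E
```

```text
scene [[   0.3    0.9   -0.3  337.3]
 [  -1.     0.3   -0.1  -24.2]
 [   0.     0.3    0.9 1048.9]
 [   0.     0.     0.     1. ]] [[383.5   0.  322.3]
 [  0.  383.5 197.7]
 [  0.    0.    1. ]] 0.00497069082121167
turn_lip [(array([253.9, 212.1]), 0.73)]
turn_clip [(array([194.6, 165.8]), 0.95)]
vice_lip [(array([436.4, 252.2]), 0.76)]
top [[   0.     1.    -0.   536. ]
 [  -1.     0.    -0.    43.3]
 [  -0.     0.     1.  1160.8]
 [   0.     0.     0.     1. ]] [[398.6   0.  320.5]
 [  0.  398.6 196.6]
 [  0.    0.    1. ]] -0.09986945158115579
turn_lip []
turn_clip [(array([199.5, 197. ]), 0.59)]
vice_lip [(array([445. , 199.2]), 0.91)]
{'time': 0.4, 'joint_pos': array([68.2,  7.5, 85.3, -0. , 87.3, -4.9]), 'qd': array([ 0. , -0.1, -0.1, -0. ,  0.1, -0.1]), 'joint_efforts': array([ -0. , -56.9, -50. ,  -0. ,   0. ,  -0. ]), 'tool_pos': array([174.3, 574. , 231.1]), 'tcp_rot': array([-180. ,    0. ,  163.1]), 'ft_force': array([-0.8, -0.2, -1.2]), 'wrist_torque': array([-0., -0.,  0.]), 'grip_force': 0.0, 'finger_gap': 85.30659588349359}
```

View pics/scene0.png

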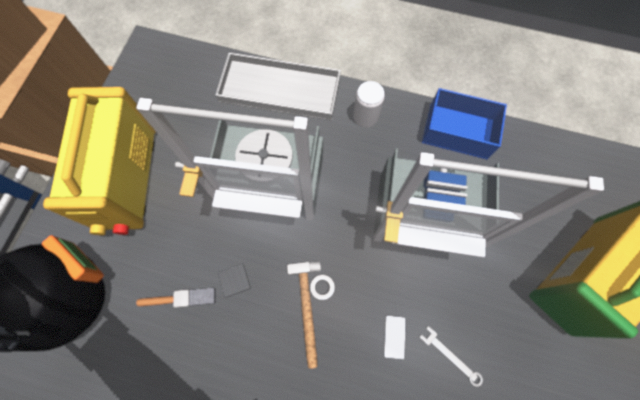

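View pics/top0.png

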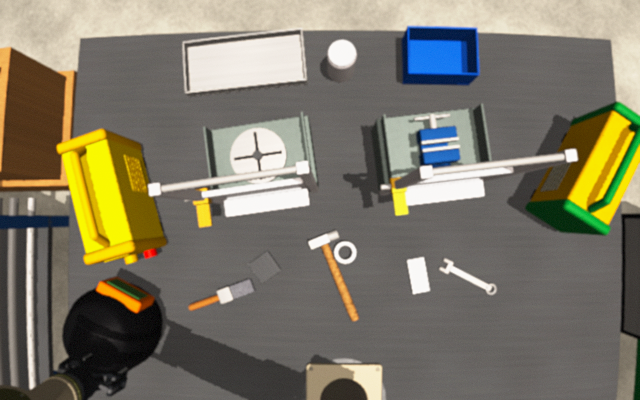

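The scene view shows the turntable guard on the left: lip front edge centred near (256,214), clip at (190,180). The vice guard is on the right. The top view agrees, with the lip front edge near (268,211) and the clip at (203,207). Next I'll triangulate and refine with masks and an enlarged crop.

Run:
```python
from h import *
np.set_printoptions(precision=1,suppress=True)
S={}
ims=[]
for c,(x,y) in(("scene",(160,130)),("top",(170,140))):
    s=S[c]=snapshot(c)
    ims.append(cv2.resize(s["img"][y:y+100,x:x+160,::-1],None,fx=5,fy=5,interpolation=cv2.INTER_CUBIC)[:500])
    for l in("turn_lip","turn_clip"):
        for r in finder.trace(l,c)[:2]:
            m=r["mask"].astype(np.uint8);cs=cv2.findContours(m,0,2)[0];q=max(cs,key=cv2.contourArea)
            print(c,l,round(r["confidence"],2),m.sum(),np.array(r["box"])*[640,400,640,400],cv2.boxPoints(cv2.minAreaRect(q)).tolist())
for i,n in enumerate("st"): cv2.imwrite(f"pics/c{n}.png",ims[i])
X=tri([ray(S["scene"],(194.6,165.8)),ray(S["top"],(199.5,197))]);print("clip",X)
X=tri([ray(S["scene"],(253.9,212.1)),ray(S["top"],(268,211))]);print("lip",X)
```

```text
scene turn_lip 0.76 4559 [193.2 155.4 108.4  63.4] [[188.79507446289062, 204.976806640625], [194.36483764648438, 155.77716064453125], [305.6927795410156, 168.38031005859375], [300.1230163574219, 217.5799560546875]]
scene turn_clip 0.77 515 [175.8 163.3  25.4  33.3] [[169.67059326171875, 192.4823455810547], [176.564697265625, 161.4588165283203], [203.67059326171875, 167.4823455810547], [196.7764892578125, 198.50587463378906]]
top turn_lip 0.76 2432 [200.5 179.8 106.8  37.4] [[201.4593963623047, 190.82933044433594], [304.7241516113281, 177.4431610107422], [308.3787841796875, 205.63609313964844], [205.11404418945312, 219.0222625732422]]
top turn_clip 0.58 430 [192.  186.7  21.3  39.3] [[192.779541015625, 198.48880004882812], [210.95046997070312, 197.761962890625], [212.07186889648438, 225.797119140625], [193.90093994140625, 226.52395629882812]]
clip (array([576.6, 330.6, 287.8]), [np.float64(3.118111107553151), np.float64(3.118111107553049)])
lip (array([545.8, 201.3, 159.7]), [np.float64(2.495316695634032), np.float64(2.4953166956340183)])
```

View pics/cs.png

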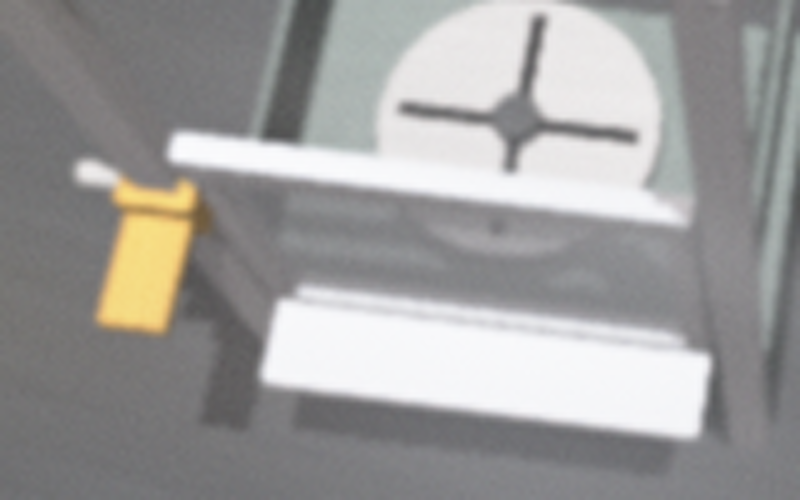

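View pics/ct.png

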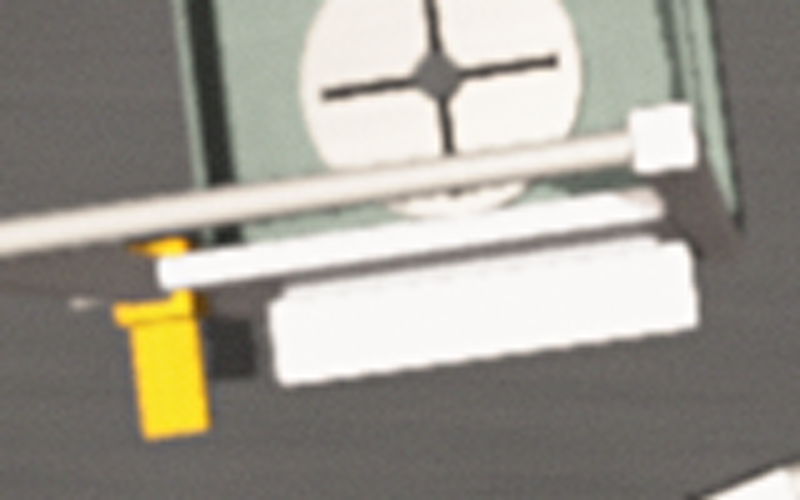

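Crop corners (pixels). Scene: lip front underside from (212.6,206.8) to (299.4,217.6), blade tip from (179.4,194.6) to (192.6,196.6). Top: lip front from (226.6,217.2) to (309.6,205.4), blade tip from (199.2,228) to (212,226.2).

Run:
```python
from h import *
np.set_printoptions(precision=1,suppress=True)
s=snapshot("scene");t=snapshot("top")
for n,a,b in(("lipL",(212.6,206.8),(226.6,217.2)),("lipR",(299.4,217.6),(309.6,205.4)),("tipL",(179.4,194.6),(199.2,228)),("tipR",(192.6,196.6),(212,226.2))):
    print(n,*tri([ray(s,a),ray(t,b)]))
# intersect of blade/lips by width in top view: height from known length
o1,d1=ray(t,(226.6,217.2));o2,d2=ray(t,(309.6,205.4))
k=216/np.linalg.norm((d1-d2));print("lip z by width",o1[2]+k*d1[2])
for n,a,b in (("scene",(212.6,206.8),(299.4,217.6)),):
    o,d1=ray(s,a);_,d2=ray(s,b)
    for z in(150,160,170,180):
        P=o+d1*(z-o[2])/d1[2];Q=o+d2*(z-o[2])/d2[2];print(z,P,Q,np.linalg.norm(P-Q))
```

```text
lipL [530.3 305.3 156.9] [np.float64(0.16297045354681863), np.float64(0.16297045354663173)]
lipR [561.7  93.9 161.9] [np.float64(0.050159705531323436), np.float64(0.05015970553129682)]
tipL [506.6 331.2 292.6] [np.float64(0.19965279896539168), np.float64(0.19965279896546728)]
tipR [510.6 303.2 291.3] [np.float64(0.35316667508311883), np.float64(0.35316667508306665)]
lip z by width 145.0876481225456
150 [531.9 307.7 150. ] [564.7  95.4 150. ] 214.80652736010344
160 [529.7 304.  160. ] [562.2  94.1 160. ] 212.4169863710798
170 [527.5 300.3 170. ] [559.6  92.7 170. ] 210.02744538205621
180 [525.4 296.6 180. ] [557.1  91.4 180. ] 207.63790439303258
```

The numbers are consistent: lip middle is at about (546,200,162) and its yaw is about 8.5°. The pointer's mid-height is about 295, so the lift is about 132 mm. Plan: fingers shut, come in horizontally from the right-front at yaw 38° and push the lip up from below.

send_rows(steps=[[[1.2,-1.7,0],[0,0,-0.07]],[[2.4,-3.4,0],[0,0,-0.14]],[[3.6,-5.1,0],[0,0,-0.21]],[[4.8,-6.8,0],[0,0,-0.28]],[[6.0,-8.5,0],[0,0,-0.35]],[[7.2,-10.2,0],[0,0,-0.42]],[[8.4,-11.9,0],[0,0,-0.5]],[[9.6,-13.6,0],[0,0,-0.57]],[[10.3,-14.6,-0.5],[0,0,-0.61]],[[10.3,-14.6,-1.0],[0,0,-0.61]]], fingers=1, squeeze=20)

```text
time: 2.05
tool_pos: [484.6, 133.9, 201.0]
tcp_rot: [180.0, 0.0, 127.9]
ft_force: [0.4, 0.8, -0.5]
finger_gap: -0.0
grip_force: 0.0
```

```bash
python3 -c "
from bench import sense;print(sense())"
```

```text
{'time': 2.05, 'joint_pos': array([ 9.62454465e+00, -6.86769149e+00,  1.02826897e+02, -2.41425944e-02,
        8.40017826e+01, -2.82915431e+01]), 'qd': array([  3.28791535,   3.23727948,  10.66230469,   1.21607659,
       -12.58887528,   0.80594987]), 'joint_efforts': array([ -1.93840116, -43.66483569, -51.06296182,  -0.45441845,
         0.25346853,  -0.27404163]), 'tool_pos': array([484.5524919 , 133.94534608, 201.03050726]), 'tcp_rot': array([1.79977029e+02, 3.96337122e-02, 1.27918594e+02]), 'ft_force': array([ 0.4013692 ,  0.77020899, -0.45924856]), 'wrist_torque': array([ 0.00291292, -0.00328177,  0.08435479]), 'grip_force': 0.0, 'finger_gap': -0.019028772515638493}
```

send_rows(steps=[[[0,0,0],[0.097,-0.124,0]],[[0,0,0],[0.193,-0.248,0]],[[0,0,0],[0.29,-0.371,0]],[[0,0,0],[0.387,-0.495,0]],[[0,0,0],[0.484,-0.619,0]],[[0,0,0],[0.484,-0.619,0]]])

```text
time: 2.8
tool_pos: [481.7, 135.8, 198.7]
tcp_rot: [135.0, -0.0, 128.0]
ft_force: [-0.7, 0.0, -0.9]
finger_gap: 0.2
grip_force: 0.0
```

```bash
python3 -c "
from bench import sense;s=sense();print(s['joint_pos'].round(1),s['tool_pos'].round(1),s['tcp_rot'].round(1))"
```

```text
[-15.3 -47.1 142.4  40.4  60.9 -65.9] [481.7 135.8 198.7] [135.  -0. 128.]
```

send_rows(steps=[[[0.4,-0.5,0],[0,0,0.07]],[[0.8,-1.0,-0.8],[0,0,0.14]],[[1.2,-1.5,-1.6],[0,0,0.21]],[[1.2,-1.5,-2.3],[0,0,0.21]],[[1.2,-1.5,-2.3],[0,0,0.21]]])

```text
time: 3.42
tool_pos: [518.4, 92.3, 130.3]
tcp_rot: [135.2, -0.2, 140.3]
ft_force: [-0.6, -0.2, -0.4]
finger_gap: 0.0
grip_force: 0.0
```

send_rows(steps=[[[0,0,0],[0.12,-0.101,0]],[[0,0,0],[0.24,-0.202,0]],[[0,0,0],[0.36,-0.303,0]],[[0,0,0],[0.48,-0.404,0]],[[0,0,0],[0.602,-0.505,0]],[[0,0,0],[0.602,-0.505,0]],[[0,0,0],[0.602,-0.505,0]]])

```text
time: 4.3
tool_pos: [522.2, 90.1, 139.2]
tcp_rot: [90.5, 0.0, 140.4]
ft_force: [0.8, 0.2, 0.2]
finger_gap: -0.0
grip_force: 0.0
```

```bash
python3 -c "
from h import *;s=sense();print(s['joint_pos'].round(1),s['tool_pos'].round(1),s['tcp_rot'].round(1),s['ft_force'])
a=snapshot('scene')['img'];b=snapshot('top')['img']
cv2.imwrite('pics/p2.png',np.vstack([a[100:400,100:600],b[100:400,100:600]])[:,:,::-1])
from scipy.spatial.transform import Rotation as R
print(R.from_euler('xyz',s['tcp_rot'],degrees=True).as_matrix().round(3))"
```

```text
[ -41.9   22.   130.1   87.8   90.6 -152.1] [522.2  90.1 139.2] [ 90.5   0.  140.4] [0.78513641 0.17588976 0.19695516]
[[-0.77   0.005  0.638]
 [ 0.638  0.006  0.77 ]
 [-0.     1.    -0.008]]
```

View pics/p2.png

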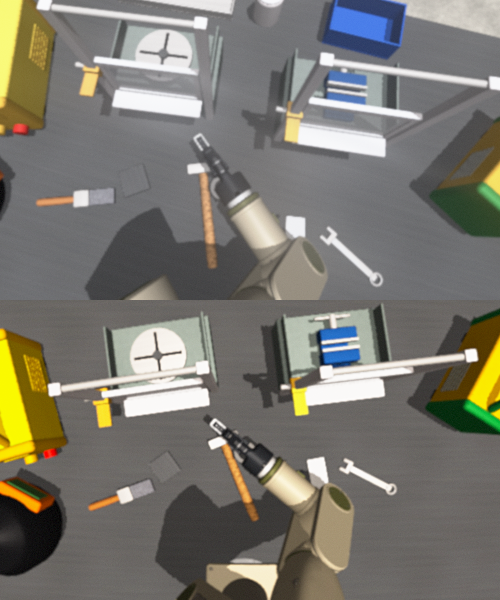

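The top and scene views agree: the tool is horizontal in front of and below the left lip, clear of both guards. Joint 6 sits at its limit, so I'll roll the tool 90° about its own axis.

send_rows(steps=[[[0,0,0],[0.11,0.13,0]],[[0,0,0],[0.22,0.26,0]],[[0,0,0],[0.33,0.39,0]],[[0,0,0],[0.44,0.52,0]],[[0,0,0],[0.55,0.66,0]],[[0,0,0],[0.66,0.79,0]],[[0,0,0],[0.77,0.92,0]],[[0,0,0],[0.88,1.05,0]],[[0,0,0],[1.005,1.207,0]],[[0,0,0],[1.005,1.207,0]]])

```text
time: 5.65
tool_pos: [522.4, 89.3, 140.7]
tcp_rot: [118.4, -89.7, 112.2]
ft_force: [0.1, -0.3, -0.2]
finger_gap: -0.2
grip_force: 0.0
```

```bash
python3 -c "
from h import *;s=sense();print(s['joint_pos'].round(1),s['tool_pos'].round(1),s['tcp_rot'].round(1),s['ft_force'])
from scipy.spatial.transform import Rotation as R
print(R.from_euler('xyz',s['tcp_rot'],degrees=True).as_matrix().round(3))"
```

```text
[-41.9  22.4 129.7  87.7  91.1 -62.4] [522.4  89.3 140.7] [118.4 -89.7 112.2] [ 0.08887034 -0.30206477 -0.24527932]
[[-0.002  0.773  0.635]
 [ 0.004 -0.635  0.773]
 [ 1.     0.004 -0.002]]
```

send_rows(steps=[[[0,0,-0.45],[0,0,0]],[[0,0,-0.45],[0,0,0]],[[0.4,0.53,-0.45],[0,0,0]],[[0.8,1.06,-0.45],[0,0,0]],[[1.2,1.6,-0.45],[0,0,0]],[[1.6,2.1,-0.45],[0,0,0]],[[1.6,2.1,-0.45],[0,0,0]],[[1.6,2.1,-0.45],[0,0,0]]])

```text
time: 6.65
tool_pos: [569.4, 152.8, 125.6]
tcp_rot: [-104.9, -89.9, -24.6]
ft_force: [0.0, -0.4, 0.0]
finger_gap: 0.1
grip_force: 0.0
```

```bash
python3 -c "
from h import *;s=sense();print(s['joint_pos'].round(1),s['tool_pos'].round(1),s['ft_force'])
a=snapshot('scene')['img'];b=snapshot('top')['img']
f=lambda i:cv2.resize(i,None,fx=3,fy=3,interpolation=2)
cv2.imwrite('pics/p3.png',np.vstack([f(a[145:240,170:370]),f(b[150:245,170:370])])[:,:,::-1])"
```

```text
[-29.   26.6 126.8  99.3  85.3 -63.7] [569.4 152.8 125.6] [ 0.02861954 -0.4455322   0.01994469]
```

View pics/p3.png

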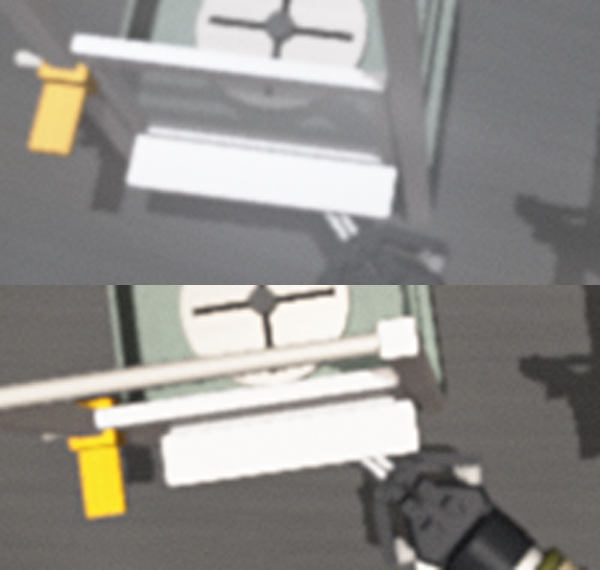

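The fingertips are under the lip at its right part: crop (340,225) in the scene view and (375,465) in the top view. The gripper body stays in front of it. I'll raise slowly.

send_rows(steps=[[[0,0,0.3],[0,0,0]],[[0,0,0.5],[0,0,0]],[[0,0,0.7],[0,0,0]],[[0,0,0.9],[0,0,0]],[[0,0,1.1],[0,0,0]],[[0,0,1.3],[0,0,0]],[[0,0,1.5],[0,0,0]],[[0,0,1.7],[0,0,0]]])

```text
time: 7.75
tool_pos: [569.5, 152.8, 176.2]
tcp_rot: [-102.2, -89.7, -27.3]
ft_force: [-2.5, -4.5, -5.1]
finger_gap: 0.3
grip_force: 2.2
```

send_rows(steps=[[[0,0,0.2],[0,0,0]],[[0,0,0.4],[0,0,0]],[[0,0,0.6],[0,0,0]],[[0,0,0.8],[0,0,0]],[[0,0,1.0],[0,0,0]],[[0,0,1.2],[0,0,0]],[[0,0,1.4],[0,0,0]],[[0,0,1.6],[0,0,0]],[[0,0,1.6],[0,0,0]],[[0,0,1.6],[0,0,0]]])

```text
time: 9.0
tool_pos: [569.4, 153.1, 224.7]
tcp_rot: [-81.2, -89.8, -48.2]
ft_force: [-0.8, 0.2, 0.5]
finger_gap: -0.3
grip_force: 0.0
```

```bash
python3 -c "
from h import *;s=sense();print(s['joint_pos'].round(1),s['tool_pos'].round(1),s['ft_force'])
a=snapshot('scene')['img'];b=snapshot('top')['img']
f=lambda i:cv2.resize(i,None,fx=3,fy=3,interpolation=2)
cv2.imwrite('pics/p4.png',np.vstack([f(a[145:240,170:370]),f(b[150:245,170:370])])[:,:,::-1])"
```

```text
[-29.    6.9 132.5  98.   83.3 -49.6] [569.4 153.1 224.7] [-0.77073192  0.1577068   0.47768681]
```

View pics/p4.png

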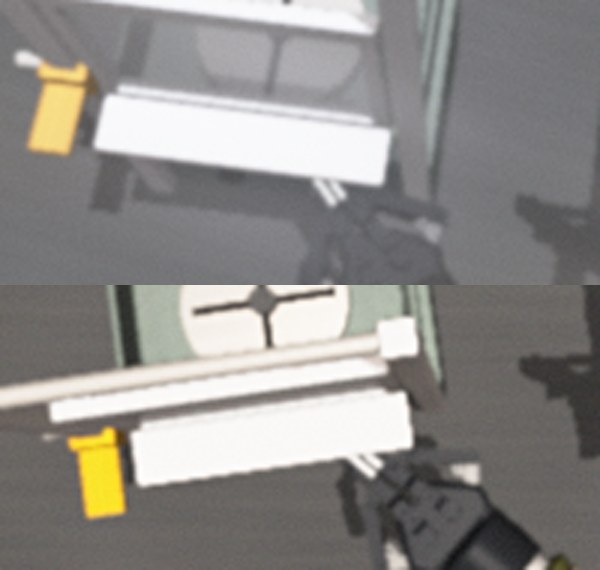

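The lip has risen. Front edge now, scene: (201.3,195) to (297,207); top: (217.3,217) to (307.3,204.3).

Run:
```python
from h import *
np.set_printoptions(precision=1,suppress=True)
s=snapshot("scene");t=snapshot("top")
for a,b,p in(((201.3,195),(217.3,217),(530.3,305.3)),((297,207),(307.3,204.3),(561.7,93.9))):
    print(*tri([ray(s,a),ray(t,b)]))
    for n,S,q in(("s",s,a),("t",t,b)):
        # z along the vertical through the known plan point
        zs=np.arange(140,320);e=[np.linalg.norm(proj(S,[*p,z])-q) for z in zs];print(n,zs[np.argmin(e)],min(e))
# full pointer model: project blade tip for candidate heights
for S,l,r in((s,(179.4,194.6),(192.6,196.6)),(t,(199.2,228),(212,226.2))):
    o,d=ray(S,l);_,e=ray(S,r);print("blade z by width 28",o[2]+28/np.linalg.norm(d-e)*d[2])
for l in("turn_lip","turn_clip"):
    A=[finder.pinpoint(l,c) for c in("scene","top")];print(l,[np.array(x["at"])*[640,400] for y in A for x in y])
    if all(A): print(*tri([ray(S,np.array(y[0]["at"])*[640,400]) for S,y in zip((s,t),A)]))
```

```text
[530.5 305.6 244.6] [np.float64(1.1315383841842477), np.float64(1.1315383841843698)]
s 247 0.4389603275082185
t 242 0.2815025054007218
[562.   94.9 245.7] [np.float64(0.0808745190463856), np.float64(0.08087451904648807)]
s 248 0.30121991563178635
t 263 0.09957123409560784
blade z by width 28 286.07623099018326
blade z by width 28 324.4648917902914
turn_lip [array([249.6, 198.6]), array([261. , 211.8]), array([444.1, 203.1])]
[544.4 196.  270. ] [np.float64(1.8408071855622734), np.float64(1.8408071855623662)]
turn_clip [array([194.5, 167.5]), array([200. , 196.2])]
[578.8 336.6 269.6] [np.float64(2.0197494858229126), np.float64(2.019749485822886)]
```

send_rows(steps=[[[0,0,0.2],[0,0,0]],[[0,0,0.4],[0,0,0]],[[0,0,0.6],[0,0,0]],[[0,0,0.8],[0,0,0]],[[0,0,1.0],[0,0,0]],[[0,0,1.2],[0,0,0]],[[0,0,1.35],[0,0,0]],[[0,0,1.45],[0,0,0]],[[0,0,1.5],[0,0,0]],[[0,0,1.5],[0,0,0]]])

```text
time: 10.65
tool_pos: [569.5, 152.9, 269.2]
tcp_rot: [-93.4, -89.8, -36.0]
ft_force: [-4.6, 1.3, -2.4]
finger_gap: -0.1
grip_force: 1.3
```

```bash
python3 -c "
from h import *;s=sense();print(s['joint_pos'].round(1),s['tool_pos'].round(1),s['ft_force'])
S=[snapshot(c)['img'] for c in ['scene']*6+['top']*6]
a=np.mean(S[:6],0).astype(np.uint8);b=np.mean(S[6:],0).astype(np.uint8)
f=lambda i:cv2.resize(i,None,fx=4,fy=4,interpolation=2)
cv2.imwrite('pics/p5.png',np.vstack([f(a[145:215,170:340]),f(b[170:240,170:340])])[:,:,::-1])"
```

```text
[-29.   -1.6 133.9  97.1  82.3 -42.5] [569.5 152.9 269.2] [-4.59019074  1.31054429 -2.39800924]
```

View pics/p5.png

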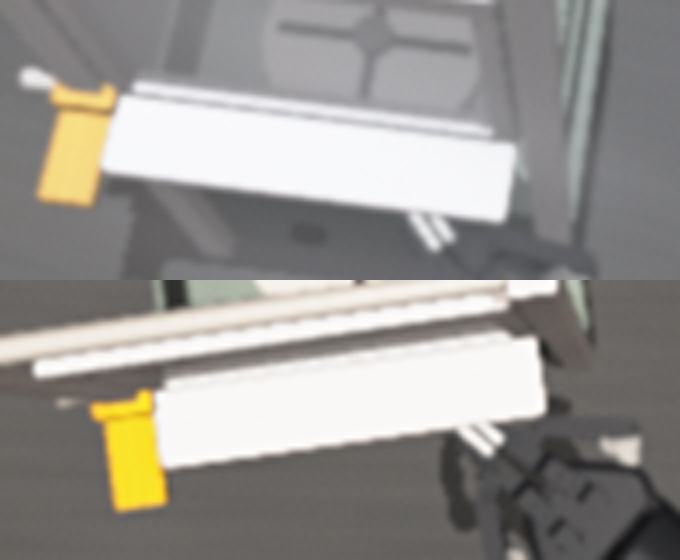

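In the 4x crops the lip's left end is next to the blade. Scene: lip (102,172) to (502,222), blade tip (37,197) to (97,207). Top: lip (170,187) to (546,135), blade tip (117,231) to (167,224).

Run:
```python
from h import *
from scipy.optimize import least_squares
np.set_printoptions(precision=1,suppress=True)
s=snapshot("scene");t=snapshot("top")
L=[("lipL",(195.5,188),(212.5,216.75)),("lipR",(295.5,200.5),(306.5,203.75)),("tipL",(179.25,194.25),(199.25,227.75)),("tipR",(194.25,196.75),(211.75,226))]
for n,a,b in L: print(n,*tri([ray(s,a),ray(t,b)]))
# joint fit: lip plan (x,y,yaw) shared over the 3 heights, blade tip 67-d ahead, lateral 122.5+-14
obs={0:((212.6,206.8),(226.6,217.2),(299.4,217.6),(309.6,205.4)),1:((201.3,195),(217.3,217),(297,207),(307.3,204.3)),2:((195.5,188),(212.5,216.75),(295.5,200.5),(306.5,203.75))}
tip=((179.3,194.4),(199.2,227.9),(193.4,196.7),(211.9,226.1))
def res(p,free):
    x,y,w,z0,z1,z2,zb,dep=p;r=[]
    ex=np.array([np.cos(w),np.sin(w)]);ey=np.array([-ex[1],ex[0]]);m=np.array([x,y])
    def add(q,z,ob):
        # scene sees the underside edge; top camera about the same
        r.extend(proj(s,[*q,z])-ob[0]);r.extend(proj(t,[*q,z])-ob[1])
    for k,z in enumerate((z0,z1,z2)):
        add(m+108*ey,z,obs[k][:2]);add(m-108*ey,z,obs[k][2:])
    c=m+dep*ex+122.5*ey
    add(c+14*ey,zb,tip[:2]);add(c-14*ey,zb,tip[2:])
    return np.array(r)
f=least_squares(res,[546,200,.147,157,245,290,292,-20],args=(0,),x_scale=[1,1,.01,1,1,1,1,1],loss="soft_l1")
print(f.x,np.round(res(f.x,0),1),f.cost)
```

```text
lipL [530.9 304.  289.9] [np.float64(1.614953711702279), np.float64(1.614953711702176)]
lipR [561.7  94.6 292.8] [np.float64(0.507666671826603), np.float64(0.5076666718266037)]
tipL [507.1 330.9 293.8] [np.float64(0.07978829199580328), np.float64(0.07978829199584686)]
tipR [511.7 303.5 286.6] [np.float64(1.4097211726958185), np.float64(1.409721172695705)]
[547.1 201.    0.1 151.6 240.9 284.9 286.8 -19.8] [-0.3  0.1 -0.4 -0.3  0.3  0.6  0.1 -0.5  0.2 -0.  -0.9 -0.   0.6  0.3
  0.5 -0.4 -0.1  0.2 -1.7  0.2  0.9  0.6  0.2 -0.5  0.3  0.6  0.1 -0.3
 -0.8 -0.  -0.4 -0.2] 3.4329392998812285
```

The lip underside and pointer underside agree within about 2 mm. Next: lower away and withdraw.

send_rows(steps=[[[0,0,-0.2],[0,0,0]],[[0,0,-0.6],[0,0,0]],[[0,0,-1.0],[0,0,0]],[[-0.4,-0.53,-1.2],[0,0,0]],[[-0.8,-1.06,-1.2],[0,0,0]],[[-1.2,-1.6,-1.2],[0,0,0]],[[-1.6,-2.1,-1.2],[0,0,0]],[[-1.6,-2.1,-1.2],[0,0,0]],[[-1.6,-2.1,-1.2],[0,0,0]]])

```text
time: 12.48
tool_pos: [522.1, 89.6, 232.9]
tcp_rot: [-100.6, -89.8, -28.9]
ft_force: [-0.2, 0.0, -0.4]
finger_gap: 0.1
grip_force: 0.0
```

```bash
python3 -c "
from h import *;s=sense();print(s['joint_pos'].round(1),s['qd'].round(1),s['tool_pos'].round(1),s['ft_force'])
S=[snapshot(c)['img'] for c in ['scene']*6+['top']*6]
a=np.mean(S[:6],0).astype(np.uint8);b=np.mean(S[6:],0).astype(np.uint8)
f=lambda i:cv2.resize(i,None,fx=4,fy=4,interpolation=2)
cv2.imwrite('pics/p6.png',np.vstack([f(a[145:215,170:340]),f(b[170:240,170:340])])[:,:,::-1])"
```

```text
[-42.    3.2 135.   88.2  91.6 -48. ] [ 0.7 -0.2  0.2 -0.2  0.2  0. ] [522.1  89.6 232.9] [-0.17748396  0.0187463  -0.39146192]
```

View pics/p6.png

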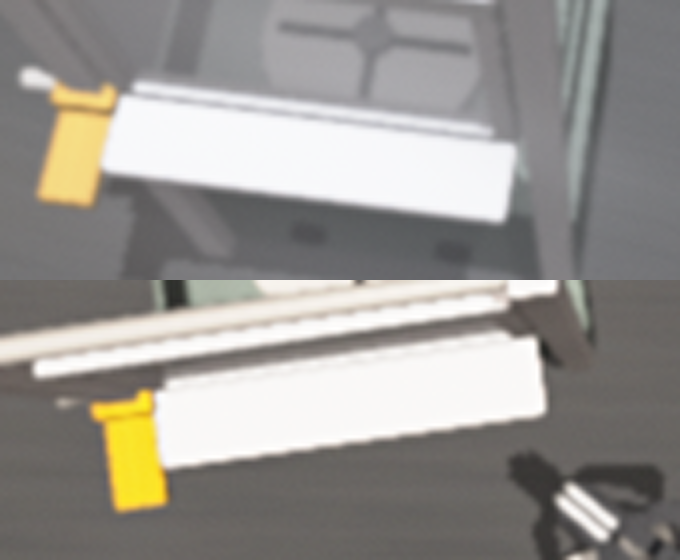

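The sash has stayed put: the lip corners are unchanged at (102,172) and (502,222), and the gripper is clear of it. I'm handing it in.

```bash
python3 -c "
from bench import order;print(order.hand_in())"
```

```text
the job is handed in; nothing more can be done
None
```

I raised the turntable guard's sash (the left one) until its lip was level with the clip's pointer, within about 2 mm by my camera measurements. It stayed there after the gripper withdrew, the robot never went near the vice guard's sash, and the job is handed in; no verdict was returned.

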